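# Slip the ruler out of the half-open coin box drawer

## Task

The wooden ruler is wanted for a disputed shot, but it lies in the coin box drawer, which its stop lets out only halfway, so that the ruler's rear end is still under the box top. Take hold of it, tip its front end up over the drawer front, draw it out on the slant, and finish while still holding it in the gripper in the air, the whole ruler at least 5 cm above the box top. Leave the carrom men in the drawer, and the jar, plate and striker where they are.

Things in the scene. Friction and masses are not known exactly. Their poses are not given: they have to be found in the camera images.
- coinbox: Plywood coin box, fixed: 250 long (its x), 160 wide (y), 74 high, top 6 thick. Origin: centre of its underside, on the table. z up; its -x axis is the way the drawer comes out. Open only at the front (x = -125), where a rail 8 thick runs across under the top, lower edge 58 above the table; drawer and ruler pass below it
- rail (a point): Middle of the front lower edge of that rail, 125 in front (-x) of the box origin and 58 above the table: nothing may be higher than this where it passes under the box top
- drawer (a joint): How far the drawer is out (q), m: 0 closed, 0.122 at its stop (no further); starts at 0.108 to 0.122, slides stiffly (about 4 N). Inside 138 wide, floor 10 above the table, side walls 5 thick with top 50 above the table. In the box frame two cross strips, 4 thick, tops 24 above the table, stand at x = -0.046 - q and 0.033 - q; the back wall's inner face at x = 0.110 - q
- drawer_front (a point): Middle of the top edge of the drawer's front panel, 70 above the table. The panel is 9 thick, 160 wide, with a brass knob outside; its inner face is at x = -0.125 - q in the box frame
- ruler: Dark wooden ruler with pale ticks, 205 long (its x), 30 wide (y), 6 thick, about 30 g, lying flat and loose across the two cross strips (underside 24 above the table), within 12 of the drawer's middle line and 3 degrees of its direction. Origin: centre of its underside. Its -x end lies 3 to 27 behind the front panel; its +x end 100 to 110 inside, under the box top
- ruler_front (a point): Middle of the ruler's -x end face, at mid thickness (102.5 from the origin)
- ruler_rear (a point): Middle of the ruler's +x end face, at mid thickness (102.5 from the origin)
- coin0: Carrom man, wooden disc 32 diameter, 8 thick, loose on the drawer floor (top 18 above the table) in the front bay beside the ruler. Origin: centre of its underside
- coin1: Another, in the front bay on the other side of the ruler
- coin2: Another, in the middle bay beside the ruler
- coin3: Another, in the middle bay on the other side
- jar: Bystander: glass candy jar with steel twist cap, 110 diameter, 146 high, loose. Origin: centre of its underside
- plate: Bystander: round steel plate, 150 diameter, 16 high, loose. Origin: centre of its underside
- striker: Bystander: carrom striker, orange disc 41 diameter, 8 thick, loose on the board. Origin: centre of its underside

How it is judged:
By the outcome, as a careful person would: the job done as asked, in the order asked, and still so for the second after the job is handed in, while the arm keeps its last pose, push and grip.
It also fails if it takes over 29 s, if anything falls off the work surface, if the arm or the gripper's body presses on something with over 40 N, if the wrist force passes 120 N, or if a joint passes its speed limit or range.

## Robot

A 7-joint arm with a two-finger parallel gripper is mounted at the origin on the work surface. World frame = base frame: x ahead of the robot, y to its left, z up, the work surface at z = 0. Lengths are in m, angles in rad, forces in N, time in s.
With the tool pointing down it reaches from about 0.425 to 0.925 m from the base axis. Payload 6.8 kg.
Tool frame: the origin (TCP) lies at the very end of the fingers, on their centre line; the grasp point (between the pads) lies 19 mm behind it; z points along the fingers, y is the line along which they close (so a half turn about z gives the same grasp; the last joint's range is limited). The gripper opens to 85 mm and grips with 20 to 120 N. Pads are 22 mm wide; open, the fingers measure 114 mm over their backs; the gripper's body (76 mm by 85 mm) begins 54 mm behind the grasp point. The pads swing forward as they close: fully open they stand 13 mm farther back than shut.
Start: joints at [-1.314, 0.477, 0.022, 1.555, -0.011, 1.109, -0.083], TCP at [0.241, 0.631, 0.231] pointing down, gripper open.
Joint ranges: [-2.96, 2.96], [-0.34, 2.1], [-1.41, 1.46], [0.24, 2.44], [-1.37, 4.51], [0.17, 1.92], [-2.96, 2.96]. Speed limits (rad/s): [2.39, 2.39, 3.14, 3.14, 3.14, 3.14, 3.14].

## Interface

Orientations are given as a unit quaternion [w, x, y, z].
In Python, from station import bot gives the robot as it stands. The module is installed in compiled form; this text tells all that it offers.
- The arm moves only by the shell command python3 -m jog 'ROWS' [OPENING] [FORCE]. ROWS is JSON, a list of rows, each a list of 4 numbers: the shift along the tool's x, y, z in cm, then the turn about the tool's z in rad. In form: [[x, y, z, spin], ...]. A call has 1 to 20 rows; each row is the pose to reach, as a shift and turn from the pose commanded when the call began, along the tool's axes at that moment; what a row does not reach only later rows make up. A row lasts 1/12 s, in which the tool goes at most 41.7 mm and 7.16 degrees, less where a joint would pass 70% of its speed; a pose out of reach is approached as far as the arm can. A call with a gripper value outside its range is refused whole. OPENING is the closure, from -1 (fully open) to 1 (shut), set as the call begins (- or left out, the last holds). The fingers move at their own pace and stop on an object; FORCE is the grip in N (left out, the last holds). Time passes only in rows, so rows that repeat a pose let the fingers close. It gives the time, the measured TCP pose, the force, the opening and the grip force at its end, in the units of the state.
- bot.get_obs(): the state, without advancing time (a new reading comes with each control period).
- bot.read_camera(name): name is "scene" or "side" or "wrist"; returns a dict with "pixels" (420x560x3 uint8, red, green, blue), "depth" (420x560 float32, m along the optical axis (not along the pixel's ray), 0 where there is no reading), "fovy" (degrees; the focal length in pixels is half the picture's height over the tangent of half this angle, whatever the lens; pixels are square), "cx", "cy" (the principal point, pixels), "pose" (4x4, takes a point from camera to world coordinates). Camera axes: x right, y down, z forward; pixel columns grow to the right and rows downward; lengths in m; the calibration is good to about 2 mm. A picture is of the moment at which its call begins.
- bot.hand_in(): hands the job in; it is judged then, once.
The state is a dict: "t": time; "q": joint angles; "joint_vel": joint speeds; "joint_torque": joint torques, N m; "eef_pos": TCP position; "tool_rot": TCP orientation; "contact_force": force on the tool from outside, world axes, zero at the start; "torque": the same for the moment, N m; "gripper_width": opening from 0.0 (shut) to 1.0 (fully open); "grasp_force": force on a finger pad.
Only numpy, scipy, OpenCV 4.12 (cv2) and the standard library are available. Lean on these libraries where they do the work, as an engineer would, in place of code of your own. Each camera call takes 0.05 s, during which the arm holds its last target. There are 200 camera calls.

## Working session

There is one attempt and no reset: what is moved stays moved. The work goes in short steps, Python scripts to look and compute and a shell command to move; the robot and the scene stay as the last step left them, time stands still between calls to the robot, and variables do not carry over. Pictures are saved under pics/ and viewed, at most 10 in all, crops included, and the job is handed in when it is done.

```bash
mkdir -p pics; ls; python3 - <<'E'
from station import bot
import cv2,numpy as np
o=bot.get_obs()
for k,v in o.items(): print(k,np.round(v,4))
for n in("scene","side","wrist"):
    c=bot.read_camera(n); np.savez(f"pics/{n}0.npz",**c)
    cv2.imwrite(f"pics/{n}0.png",c["pixels"][:,:,::-1]); print(n,c["fovy"],c["cx"],c["cy"],np.round(c["pose"],4).tolist())
E
```

```text
pics
t 0.0
q [-1.3141  0.4778  0.0223  1.5564 -0.0115  1.1093 -0.0831]
joint_vel [-0.0009 -0.0002  0.0005 -0.0005  0.0017  0.     -0.0001]
joint_torque [-7.00000e-04 -5.96452e+01  1.60770e+00 -2.81202e+01  1.25000e-02
  9.30000e-03  0.00000e+00]
eef_pos [0.2406 0.63   0.2303]
tool_rot [-1.000e-04  1.814e-01  9.834e-01 -9.000e-04]
contact_force [-0.1249 -0.6333 -1.2321]
torque [-0.0039  0.0532  0.0395]
grasp_force 0.0
gripper_width 0.9995
scene 49.10450292747013 275.607638965727 210.54306130391046 [[0.8247, 0.4804, -0.2984, 0.8549], [0.5654, -0.687, 0.4564, -0.3927], [0.0143, -0.5451, -0.8382, 0.8885], [0.0, 0.0, 0.0, 1.0]]
side 47.19551935947725 272.13210117748883 209.15697145467482 [[0.8852, -0.2389, 0.3991, 0.1754], [-0.4648, -0.4862, 0.7399, -0.6465], [0.0173, -0.8405, -0.5415, 0.5857], [0.0, 0.0, 0.0, 1.0]]
wrist 71.28416017394441 282.32754708907987 208.82188038320248 [[0.3566, 0.8887, 0.2883, 0.1665], [0.9343, -0.3389, -0.111, 0.6583], [-0.0009, 0.3089, -0.9511, 0.3729], [0.0, 0.0, 0.0, 1.0]]
```

View pics/scene0.png

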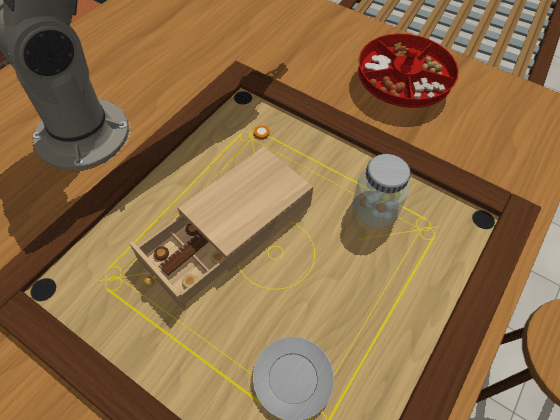

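View pics/side0.png

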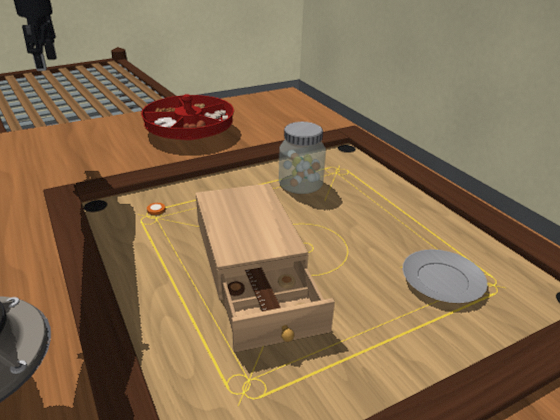

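Scene view: coin box top around (245,200) with the drawer at its lower left, and the ruler at (185,255). The side view shows the ruler at (262,288) and the drawer front at (285,320). Next I'll measure with depth from both views.

```bash
cat > h.py <<'E'
import numpy as np,cv2
def cloud(c):
    d=c["depth"];h,w=d.shape;f=h/2/np.tan(np.radians(float(c["fovy"]))/2)
    u,v=np.meshgrid(np.arange(w),np.arange(h))
    P=np.stack([(u-c["cx"])*d/f,(v-c["cy"])*d/f,d],-1)
    T=c["pose"];W=P@T[:3,:3].T+T[:3,3];W[d==0]=np.nan
    return W
def project(c,p):
    T=np.linalg.inv(c["pose"]);q=np.asarray(p)@T[:3,:3].T+T[:3,3];f=420/2/np.tan(np.radians(float(c["fovy"]))/2)
    return np.stack([q[...,0]/q[...,2]*f+c["cx"],q[...,1]/q[...,2]*f+c["cy"]],-1)
E
python3 - <<'E'
from h import *
for n,pts in (("scene",[(250,195),(320,260),(150,255),(135,250),(175,295),(185,255),(200,241),(166,269),(180,211),(265,152),(311,188),(228,253)]),("side",[(250,230),(350,330),(270,318),(262,290),(255,274),(274,303),(198,191),(276,188),(303,262),(219,267),(232,321),(330,308)])):
    c=np.load(f"pics/{n}0.npz");W=cloud(c)
    for u,v in pts: print(n,u,v,np.round(W[v,u],4),c["pixels"][v,u])
    seed=W[195,250] if n=="scene" else W[230,250]
    m=(abs(W[...,2]-seed[2])<.006)&(np.linalg.norm(W[...,:2]-seed[:2],axis=-1)<.2)
    k,l,s,ce=cv2.connectedComponentsWithStats(m.astype(np.uint8));i=l[195,250] if n=="scene" else l[230,250]
    p=W[l==i];print("top z",p[:,2].mean(),"rect",cv2.minAreaRect(p[:,:2].astype(np.float32)*1000))
for n,x0,y0,x1,y1 in(("scene",110,180,270,300),("side",190,240,350,360)):
    im=cv2.imread(f"pics/{n}0.png")[y0:y1,x0:x1];cv2.imwrite(f"pics/{n}crop.png",cv2.resize(im,None,fx=5,fy=5,interpolation=cv2.INTER_CUBIC)) 
E
python3 -c "
import cv2,numpy as np
a=cv2.imread('pics/scenecrop.png');b=cv2.imread('pics/sidecrop.png')
cv2.imwrite('pics/both.png',np.hstack([cv2.resize(a,(400,300)),cv2.resize(b,(400,300))]))"
```

```text
scene 250 195 [0.4978 0.0511 0.0758] [195 165 126]
scene 320 260 [0.6895 0.0399 0.0022] [177 149 101]
scene 150 255 [ 0.386  -0.1613  0.0093] [196 167 127]
scene 135 250 [ 0.3873 -0.1867  0.0723] [122 100  74]
scene 175 295 [ 0.5152 -0.2132  0.0699] [104  83  62]
scene 185 255 [ 0.4588 -0.1265  0.0345] [87 52 29]
scene 200 241 [ 0.4612 -0.0815  0.0304] [52 31 20]
scene 166 269 [ 0.4457 -0.1719  0.0297] [90 57 33]
scene 180 211 [ 0.3987 -0.0641  0.0705] [95 78 57]
scene 265 152 [0.4547 0.1684 0.0756] [198 169 131]
scene 311 188 [0.5946 0.1447 0.0725] [112  92  66]
scene 228 253 [ 0.546  -0.0884  0.0785] [191 162 122]
top z 0.07506285872787379 rect ((492.3877868652344, 44.302101135253906), (252.1264190673828, 162.595947265625), 78.30782318115234)
side 250 230 [0.4838 0.0095 0.0729] [206 165 127]
side 350 330 [ 5.523e-01 -2.227e-01 -2.000e-04] [198 161 113]
side 270 318 [ 0.4201 -0.1933  0.0608] [133 108  82]
side 262 290 [ 0.4528 -0.102   0.0288] [86 56 36]
side 255 274 [ 0.4604 -0.0593  0.0287] [42 27 18]
side 274 303 [ 0.4561 -0.1392  0.0293] [76 46 31]
side 198 191 [ 0.4866  0.3044 -0.0013] [181 149 104]
side 276 188 [ 6.598e-01  2.341e-01 -5.000e-04] [193 161  85]
side 303 262 [ 0.5386 -0.0914  0.0508] [88 70 51]
side 219 267 [ 0.3917 -0.065   0.0743] [126 101  76]
side 232 321 [ 0.3657 -0.1767  0.0644] [133 106  82]
side 330 308 [ 0.5141 -0.2133  0.0574] [122 100  76]
top z 0.07294938329717121 rect ((493.0319519042969, 43.14527130126953), (254.71287536621094, 160.2804412841797), 78.19522857666016)
```

View pics/scenecrop.png

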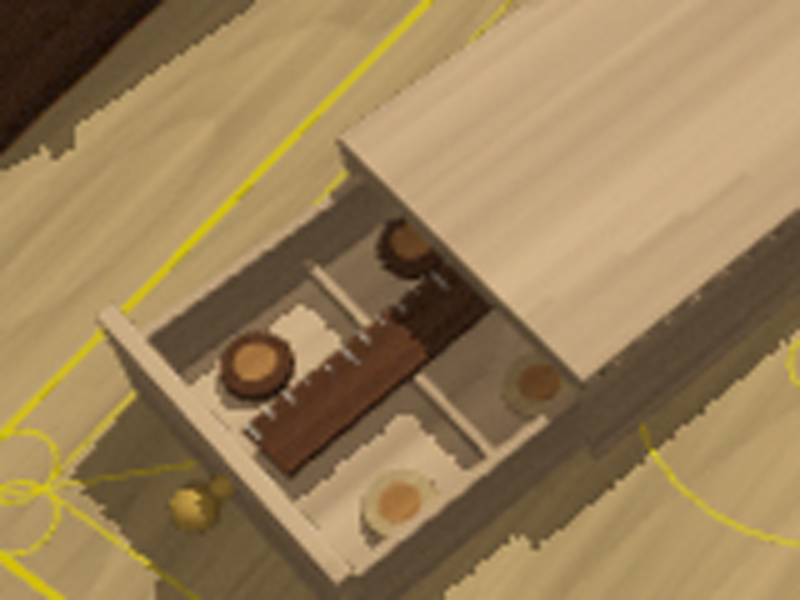

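The crop shows the ruler's front end at scene pixels (159,266) and (168,274), clear of the panel. The coins sit beside it at about (161,253) and (190,280). I'm moving to hover above the drawer, turned to the box's direction.

```bash
python3 -m jog '[[-33,-28,0,1.41],[-33,-28,0,1.41],[-33,-28,0,1.41],[-33,-28,0,1.41],[-33,-28,0,1.41],[-33,-28,0,1.41],[-33,-28,0,1.41],[-33,-28,0,1.41],[-33,-28,0,1.41],[-33,-28,0,1.41],[-48,-66.5,0,1.41],[-48,-66.5,0,1.41],[-48,-66.5,0,1.41],[-48,-66.5,0,1.41],[-48,-66.5,0,1.41],[-48,-66.5,0,1.41],[-48,-66.5,0,1.41],[-48,-66.5,0,1.41],[-48,-66.5,0,1.41],[-48,-66.5,0,1.41]]' -1 20
python3 -m jog '[[0,0,0,0],[0,0,0,0],[0,0,0,0]]'
python3 - <<'E'
from station import bot
from h import *
print(bot.get_obs())
for n in("wrist","side"):
    c=bot.read_camera(n);np.savez(f"pics/{n}1.npz",**c);cv2.imwrite(f"pics/{n}1.png",c["pixels"][:,:,::-1])
E
```

```text
t: 1.82
eef_pos: [0.4512, -0.1529, 0.2315]
tool_rot: [-0.0, 0.775, 0.632, 0.0]
contact_force: [0.9, 0.1, 0.2]
gripper_width: 1.002
grasp_force: 0.0
t: 2.07
eef_pos: [0.4515, -0.1509, 0.2311]
tool_rot: [-0.0, 0.776, 0.631, -0.0]
contact_force: [0.3, 0.5, -0.5]
gripper_width: 1.002
grasp_force: 0.0
{'t': 2.0667, 'q': array([-0.45946588,  0.16552883,  0.73757167,  2.05221226, -0.13485194,
        0.97132758,  0.14319991]), 'joint_vel': array([-2.80214204e-02, -6.30069480e-03, -2.29403056e-02,  4.30391665e-03,
        2.15453123e-03,  2.38048947e-05,  1.02988237e-03]), 'joint_torque': array([ 1.45264383e+00, -2.76297086e+01,  4.42093939e+00, -2.58604503e+01,
        1.12267302e-01, -2.24793371e-02,  3.71827721e-02]), 'eef_pos': array([ 0.45147395, -0.15087197,  0.23105196]), 'tool_rot': array([-3.42652058e-04,  7.75601458e-01,  6.31222817e-01, -1.24291045e-04]), 'contact_force': array([ 0.33702246,  0.45312996, -0.53135283]), 'torque': array([-0.01697268,  0.00153234, -0.02489374]), 'grasp_force': 0.0, 'gripper_width': 1.0016750344582435}
```

View pics/wrist1.png

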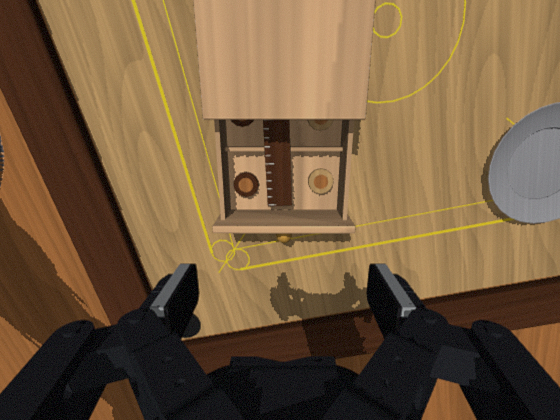

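The wrist view shows the ruler between columns 264 and 292 with its front end at row 206. The panel's inner edge is near row 211, and the coins are at (246,184) and (320,181). I'll fit the ruler in the wrist, scene and side views.

```bash
python3 - <<'E'
from h import *
a=np.radians(78.25);ux=np.array([np.cos(a),np.sin(a)]);uy=np.array([-ux[1],ux[0]]);b=np.array([.4927,.0437])
def box(p): d=p[...,:2]-b; return np.stack([d@ux,d@uy,p[...,2]],-1)
for n in("wrist1","scene0","side0"):
    c=np.load(f"pics/{n}.npz");W=cloud(c);B=box(W);px=c["pixels"].astype(int)
    t=(abs(B[...,0])<.15)&(abs(B[...,1])<.1)&(abs(W[...,2]-.0745)<.005)
    tt=t&(B[...,0]>-.14)
    print(n,"top z",np.median(W[tt][:,2]),"x,y range",np.percentile(B[tt][:,0],[.5,99.5]),np.percentile(B[tt][:,1],[.5,99.5]),cv2.minAreaRect(W[tt][:,:2].astype(np.float32))[2])
    f=(B[...,0]<-.2)&(B[...,0]>-.28)&(abs(B[...,1])<.09)&(abs(W[...,2]-.07)<.004)
    print(" panel top x",np.percentile(B[f][:,0],[2,50,98]),"y",np.percentile(B[f][:,1],[1,99]),"z",np.median(B[f][:,2]))
    m=(px.sum(-1)<200)&(px[...,0]>px[...,2]+8)&(abs(W[...,2]-.03)<.006)&(B[...,0]<-.125)&(B[...,0]>-.245)&(abs(B[...,1])<.065)
    k,l,s,_=cv2.connectedComponentsWithStats(m.astype(np.uint8));i=1+s[1:,4].argmax();p=B[l==i]
    bins=[(x,[round(v*1000,1) for v in np.percentile(p[abs(p[:,0]-x)<.01][:,1],[3,97])]) for x in(-.21,-.19,-.17,-.15)]
    print(" ruler n",len(p),"z",np.median(p[:,2]),"x",np.percentile(p[:,0],[.5,99]),bins)
    m=(abs(W[...,2]-.018)<.004)&(B[...,0]<-.17)&(B[...,0]>-.245)&(abs(B[...,1])<.066)
    k,l,s,_=cv2.connectedComponentsWithStats(m.astype(np.uint8))
    for i in range(1,k):
        if s[i,4]>25:p=B[l==i];print("  coin?",s[i,4],p.min(0),p.max(0))
print("tcp box",box(np.array([.4515,-.1509,.231])))
E
```

```text
wrist1 top z 0.07383916783162192 x,y range [-0.12369589 -0.02520982] [-0.07928216  0.0783816 ] 78.22245788574219
 panel top x [-0.24588466 -0.24115059 -0.23740311] y [-0.07812297  0.0773242 ] z 0.06955747092245507
 ruler n 2052 z 0.029719987227704414 x [-0.22597319 -0.12639116] [(-0.21, [np.float64(-9.5), np.float64(18.3)]), (-0.19, [np.float64(-8.2), np.float64(19.2)]), (-0.17, [np.float64(-8.0), np.float64(20.0)]), (-0.15, [np.float64(-6.7), np.float64(21.0)])]
  coin? 488 [-0.2139304  -0.06080852  0.01406373] [-0.18296351 -0.03103144  0.02019014]
  coin? 487 [-0.21846571  0.03126145  0.01406534] [-0.18772736  0.06135263  0.02038087]
  coin? 202 [-0.2382953  -0.06576919  0.01400325] [-0.23689592  0.06580076  0.02196409]
scene0 top z 0.07506661644481505 x,y range [-0.1245193   0.12306734] [-0.07976568  0.07912067] 78.30088806152344
 panel top x [-0.24697723 -0.24294492 -0.2383346 ] y [-0.07943762  0.07769251] z 0.07088876928621674
 ruler n 606 z 0.03111447719841215 x [-0.2266606 -0.1261047] [(-0.21, [np.float64(-10.0), np.float64(17.0)]), (-0.19, [np.float64(-8.8), np.float64(18.4)]
[... 472 characters left out ...]
011299885352Traceback (most recent call last):
  File "<stdin>", line 13, in <module>
    return _quantile_unchecked(
        a, q, axis, out, overwrite_input, method, keepdims, weights)
    return _ureduce(a,
                    func=_quantile_ureduce_func,
    ...<5 lines>...
                    overwrite_input=overwrite_input,
                    method=method)
    r = func(a, **kwargs)
    result = _quantile(arr,
                       quantiles=q,
    ...<2 lines>...
                       out=out,
                       weights=wgt)
    slices_having_nans = np.isnan(arr[-1, ...])
                                  ~~~^^^^^^^^^
IndexError: index -1 is out of bounds for axis 0 with size 0
```

Ruler: front end at box x = −0.2265, centreline y = +4 mm, turned about +2.6°, top at z 0.030. The drawer is out about 0.1135. I'll descend in two stages with the fingers partly closed.

```bash
python3 -m jog '[[-1.1,-0.4,0,-0.044],[-1.1,-0.4,4,-0.044],[-1.1,-0.4,8,-0.044],[-1.1,-0.4,11,-0.044],[-1.1,-0.4,13,-0.044],[-1.1,-0.4,13,-0.044],[-1.1,-0.4,13,-0.044],[-1.1,-0.4,13,-0.044],[-1.1,-0.4,13,-0.044]]' -0.3 20
python3 - <<'E'
from station import bot
from h import *
from scipy.spatial.transform import Rotation as R
o=bot.get_obs();r=R.from_quat(o["tool_rot"],scalar_first=True).as_matrix()
print(o["eef_pos"],np.degrees(np.arctan2(r[1,0],r[0,0])),"shift tool",r.T@(np.array([.4457,-.161,.019])-o["eef_pos"])*100)
c=bot.read_camera("wrist");cv2.imwrite("pics/wrist2.png",c["pixels"][:,:,::-1])
E
```

```text
t: 2.92
eef_pos: [0.4469, -0.1609, 0.1028]
tool_rot: [0.001, 0.761, 0.649, 0.001]
contact_force: [-0.3, 0.2, -0.1]
gripper_width: 0.652
grasp_force: 0.0
[ 0.44693915 -0.16091617  0.10281629] 80.88599005657737 shift tool [-0.03183256 -0.14572926  8.38122218]
```

View pics/wrist2.png

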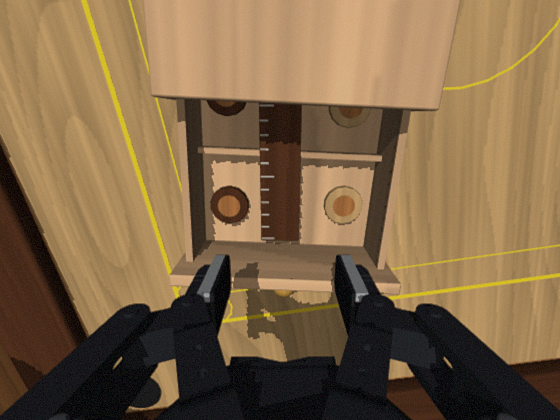

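The ruler runs straight down the image at columns 261–301, centred between the fingers (gap centre about 283). I'm descending and gripping.

```bash
python3 -m jog '[[0,-0.1,3,0],[0,-0.1,5.5,0],[0,-0.1,7.2,0],[0,-0.1,8,0],[0,-0.1,8.4,0],[0,-0.1,8.4,0],[0,-0.1,8.4,0]]'
python3 -m jog '[[0,0,0,0],[0,0,0,0],[0,0,0,0],[0,0,0,0],[0,0,0,0],[0,0,0,0],[0,0,0,0],[0,0,0,0]]' 1 20
python3 - <<'E'
from station import bot
from h import *
ims=[]
for n in("wrist","side"):
    c=bot.read_camera(n);ims.append(c["pixels"][:,:,::-1])
cv2.imwrite("pics/g.png",np.hstack([ims[0][60:360,80:480],cv2.resize(ims[1][180:330,180:380],(400,300))]))
E
```

```text
t: 3.55
eef_pos: [0.4454, -0.1612, 0.0182]
tool_rot: [0.001, 0.761, 0.648, 0.001]
contact_force: [-0.2, 0.4, -0.8]
gripper_width: 0.651
grasp_force: 0.0
t: 4.22
eef_pos: [0.4452, -0.1611, 0.0175]
tool_rot: [0.0, 0.761, 0.648, 0.0]
contact_force: [2.5, 0.3, 2.5]
gripper_width: 0.344
grasp_force: 25.3
```

View pics/g.png

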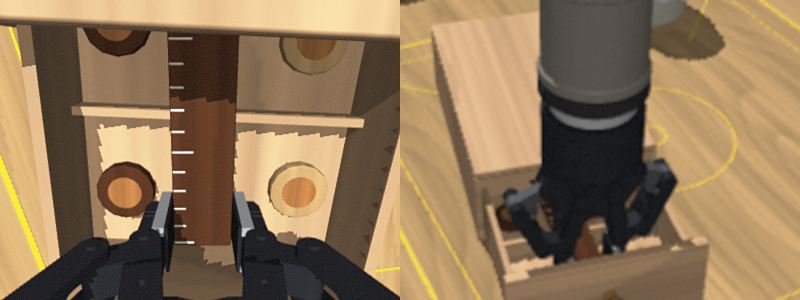

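Gripped: width 0.344 ≈ 30 mm, pads at the ruler's front end, coins untouched. I'll lift 2.5 cm slowly and check the pitch.

```bash
cat > pitch.py <<'E'
from h import *
from station import bot
a=np.radians(78.25);ux=np.array([np.cos(a),np.sin(a)]);uy=np.array([-ux[1],ux[0]]);b=np.array([.4927,.0437])
def pitch(save=None):
    c=bot.read_camera("wrist");W=cloud(c);d=W[...,:2]-b;x=d@ux;y=d@uy;px=c["pixels"].astype(int)
    o=bot.get_obs();e=o["eef_pos"];tx=(e[:2]-b)@ux;ty=(e[:2]-b)@uy
    m=(px.sum(-1)<230)&(px[...,0]>px[...,2]+8)&(abs(y-ty-.045*(x-tx))<.010)&(W[...,2]>.015)&(W[...,2]<.3)&(x>tx-.03)&(x<max(-.128,tx+.2))
    print("F",np.round(o["contact_force"],1),"tcp box",np.round([tx,ty,e[2]],4),"n",m.sum(),"grip",round(o["grasp_force"],1))
    X,Z=x[m],W[...,2][m]
    for _ in range(4):
        p=np.polyfit(X,Z,1);k=abs(Z-np.polyval(p,X))<.005;X,Z=X[k],Z[k]
    print("slope",p[0],"top z at tcp",np.polyval(p,tx),"at rail",np.polyval(p,-.125),"x",X.min(),X.max(),len(X))
    if save:cv2.imwrite(save,c["pixels"][:,:,::-1])
E
python3 -m jog '[[0,0,-0.4,0],[0,0,-0.9,0],[0,0,-1.4,0],[0,0,-1.9,0],[0,0,-2.5,0],[0,0,-2.5,0],[0,0,-2.5,0]]'
python3 -c "from pitch import *;pitch()"
```

```text
t: 4.9
eef_pos: [0.4448, -0.1609, 0.0427]
tool_rot: [0.0, 0.761, 0.648, 0.0]
contact_force: [0.5, -0.4, -0.4]
gripper_width: 0.339
grasp_force: 25.0
F [-0.9  0.5 -0.1] tcp box [-0.21    0.0054  0.0424] n 9526 grip 25.0
slope -0.003059801748132194 top z at tcp 0.05432908846316125 at rail 0.05406905974897447 x -0.23897227980482535 -0.12461808825600866 8752
```

The ruler stays level in the grip, so I'll lift on and let the rail tip it, watching the force.

```bash
python3 -m jog '[[0,0,-0.3,0],[0,0,-0.6,0],[0,0,-0.9,0],[0,0,-1.2,0],[0,0,-1.5,0],[0,0,-1.5,0]]'
python3 -c "from pitch import *;pitch()"
```

```text
t: 5.45
eef_pos: [0.4445, -0.1608, 0.0576]
tool_rot: [-0.0, 0.761, 0.648, 0.0]
contact_force: [-0.0, 0.8, -3.7]
gripper_width: 0.345
grasp_force: 24.6
F [ 1.7  0.6 -2.3] tcp box [-0.21    0.0056  0.0574] n 8754 grip 24.6
slope -0.12307617050225078 top z at tcp 0.06858207606083584 at rail 0.05811999556097156 x -0.2388132110009738 -0.12474940038427759 8376
```

The rail is tipping it with only about 3 N. Continuing.

```bash
python3 -m jog '[[0,0,-0.3,0],[0,0,-0.6,0],[0,0,-0.9,0],[0,0,-1.2,0],[0,0,-1.5,0],[0,0,-1.8,0],[0,0,-2.1,0],[0,0,-2.4,0],[0,0,-2.4,0]]'
python3 -c "from pitch import *;pitch('pics/tip.png')"
```

```text
t: 6.25
eef_pos: [0.4448, -0.1612, 0.0819]
tool_rot: [0.0, 0.761, 0.648, 0.0]
contact_force: [0.6, -0.7, -2.7]
gripper_width: 0.344
grasp_force: 24.1
F [-0.3 -0.7 -1.8] tcp box [-0.2104  0.0052  0.0816] n 7951 grip 24.1
slope -0.3926690373343128 top z at tcp 0.09166054568673826 at rail 0.05812837661496456 x -0.22769023643549566 -0.12470017839135716 7836
```

View pics/tip.png

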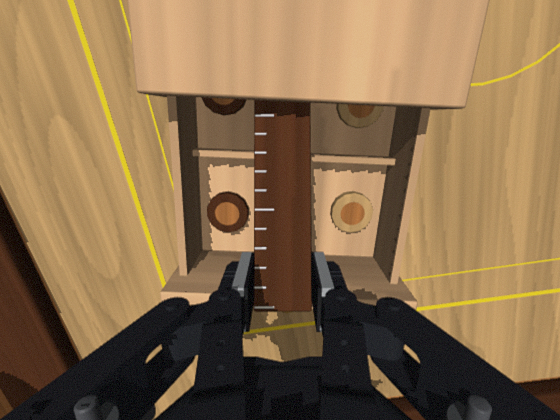

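The ruler is tipped (slope 0.39) with its front end over the panel at (282,305), and the coins are in place. I'm drawing it out on the slant, easing slightly off the rail.

```bash
python3 -m jog '[[-0.5,0,-0.12,0],[-1,0,-0.28,0],[-1.8,0,-0.55,0],[-2.6,0,-0.85,0],[-3.4,0,-1.12,0],[-4.2,0,-1.4,0],[-5,0,-1.65,0],[-5.8,0,-1.95,0],[-6.6,0,-2.2,0],[-7.4,0,-2.5,0],[-8.2,0,-2.75,0],[-9,0,-3,0],[-9.8,0,-3.3,0],[-10.6,0,-3.55,0],[-11.4,0,-3.8,0],[-12.2,0,-4.1,0],[-13,0,-4.4,0],[-13,0,-4.4,0],[-13,0,-4.4,0]]'
python3 -c "
from pitch import *;pitch()
c=bot.read_camera('side');cv2.imwrite('pics/out.png',c['pixels'][:,:,::-1])"
```

```text
t: 7.88
eef_pos: [0.4238, -0.2898, 0.1254]
tool_rot: [0.0, 0.762, 0.648, 0.0]
contact_force: [0.1, -0.8, -0.3]
gripper_width: 0.342
grasp_force: 24.3
F [ 0.3  1.3 -1.2] tcp box [-0.3399 -0.0004  0.1252] n 11585 grip 24.3
slope -0.3728483063714261 top z at tcp 0.13497303599076277 at rail 0.05484591332996172 x -0.3578448123039731 -0.20295565837677895 11515
```

View pics/out.png

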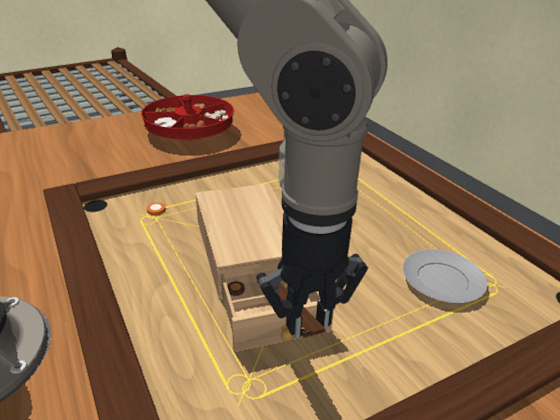

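The ruler's rear end is now about 4 cm in front of the rail (box x ≈ −0.166), still over the drawer. I'll raise it clear.

```bash
python3 -m jog '[[0,0,-0.8,0],[0,0,-2,0],[0,0,-3.5,0],[0,0,-5,0],[0,0,-6.5,0],[0,0,-8,0],[0,0,-9.5,0],[0,0,-11,0],[0,0,-12.5,0],[0,0,-14,0],[0,0,-15.2,0],[0,0,-16,0],[0,0,-16,0],[0,0,-16,0],[0,0,-16,0],[0,0,-16,0]]'
python3 -c "
from pitch import *
np.set_printoptions(suppress=True)
print(bot.get_obs()['joint_vel'].round(3))
a=bot.read_camera('wrist')['pixels'];s=bot.read_camera('scene');W=cloud(s);print(W.shape)
pitch()
cv2.imwrite('pics/end.png',cv2.resize(np.hstack([a,s['pixels']])[:,:,::-1],(800,300)))"
```

```text
t: 9.32
eef_pos: [0.4234, -0.2889, 0.2846]
tool_rot: [-0.001, 0.761, 0.648, -0.0]
contact_force: [0.7, -0.7, -0.2]
gripper_width: 0.342
grasp_force: 24.3
[ 0.002  0.003 -0.002 -0.002  0.001  0.001  0.002]
(420, 560, 3)
F [ 0.1 -0.4  0.5] tcp box [-0.34   -0.0001  0.2847] n 11178 grip 24.3
slope -0.3721765962524725 top z at tcp 0.29436141115083647 at rail 0.21435831438249714 x -0.35780520560677465 -0.20226637753433913 11178
```

View pics/end.png

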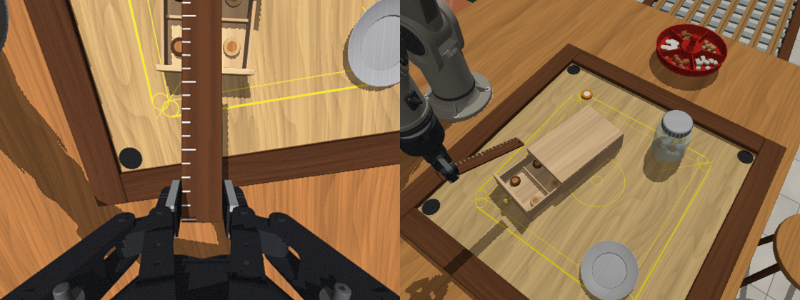

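The ruler is held in the air with its lowest (rear) end near z ≈ 0.22, against the 0.124 needed. The men visible are still in the drawer, and the jar, plate and striker haven't moved. I'm handing in.

```bash
python3 -c "from station import bot;print(bot.hand_in())"
```

```text
the job is handed in; nothing more can be done
None
```

The job is handed in at about 9.5 s: the ruler was tipped up against the rail, drawn out on the slant and is held with its lowest end about 14 cm above the box top; the men I could see are still in the drawer, and the jar, plate and striker look unmoved in the last pictures.

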